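# Open a transit case with a two-stage catch

### The job

Open the grey transit case on the packing bench: slide its yellow safety tab across, gently, until it comes up against its stop and the latch lever springs up a little, then lift the lever by its red bar and go on lifting until the lid stands at least 40 degrees open by itself. Never force the catch, neither the tab against its stop nor the lever while the tab still locks it, and leave everything else on the bench where it is.

Things in the scene. Friction and masses are not known exactly. Their poses are not given: they have to be found in the camera images.
- case: Grey transit case fixed to the bench, 160 mm deep (x), 260 wide (y), 100 high, plus a 10 mm lid. Origin: centre of its underside; x points from the latch side (facing the robot) to the lid's hinge, z up. A black lock cover, 124 mm wide, sits at the middle of the lid's latch edge, x = -112 to -62 mm, its flat top 159 mm above the bench.
- lid (a joint): Opening angle of the lid in rad, 0 shut, up to 1.2, about an axis along the case's y through x = 80, z = 100 mm of the case's frame. The lid carries cover, tab and lever. Its hinge is stiff (about 1 N m to raise it), so it stays where it is left. A hook on the lever holds it shut until the lever is more than 0.3 rad up.
- lid_frame (a point): Point on the lid's hinge axis, (80, 0, 100) mm in the case's frame; its axes turn with the lid and equal the case's while the lid is shut.
- lever: Latch lever, a steel U-shaped bail. Origin on its axle (along y), at x = -175, z = 18 mm in the lid's frame (-95, 118 in the case's when shut). Axes as the lid's when down: it then points level to -x. It lifts to a stop 0.6 rad from the lid; lifting on raises the lid. Once freed, a 0.5 N m/rad spring lifts it by itself to about 0.3 rad. While locked, 2 N at the bar is too much.
- bar (a point): Middle of the lever's red grip bar, 85 mm from the axle: round, 12 mm thick, along the case's y, 130 mm free length between two side arms. Clear air around it: 67 mm to the lock cover, 118 mm to the bench when down.
- tab: Safety slide under the cover. Origin: middle of the axle when at 0; slides to the case's +y, 1 to 2.5 N drag, stays where left, starts 0 to 3 mm along. Somewhere from 12 to 40 mm (hidden, differs each time) the lever's pawl drops into its gap: the lever springs up and the tab stops hard, felt as a rise in force. Stop pushing at a rise of about 5 N: the catch bears 12 N between tab and lever.
- tab_top (a point): Middle of the top of the yellow thumb post that stands 31 mm out of a slot in the cover's top and is part of the tab: 14 mm (case x) by 12 mm (case y). Its sides may be pushed or pinched. Nothing else stands on the cover.
- tape_roll: roll of brown packing tape lying flat, 100 mm across, 48 mm high; origin at centre of underside. Bystander near the case.
- carton: small taped cardboard carton, 120 x 90 x 70 mm; origin at centre of underside. Bystander near the case.
- label_pad: pad of paper labels, 100 x 70 x 18 mm; origin at centre of underside. Bystander.
- mug: blue mug, 80 mm across, 90 mm high; origin at centre of underside. Bystander.
- jar: clear jar with white cap, 70 mm across, 100 mm high; origin at centre of underside. Bystander.
- marker: black and green marker pen lying down, about 120 mm long, 16 mm wide; origin under its middle. Bystander.
- wrench: steel wrench lying flat; origin under it. Bystander.

How it is judged:
By the outcome, as a careful person would: the job done as asked, in the order asked, and still so for the second after the job is handed in, with the robot touching nothing.
It also fails if it takes over 58 s, if anything falls off the work surface, if the arm or the gripper's body presses on something with over 40 N, if the wrist force passes 120 N, or if a joint passes its speed limit or range.

### The arm

A 7-joint arm with a two-finger parallel gripper is mounted at the origin on the work surface. World frame = base frame: x ahead of the robot, y to its left, z up, the work surface at z = 0. Lengths are in m, angles in rad, forces in N, time in s.
With the tool pointing down it reaches from about 0.35 to 0.9 m from the base axis. Payload 8.1 kg.
Tool frame: the origin (TCP) lies on the centre line of the jaws, within the pads' length; the fingertips stand arm.tip_extent ahead of it and the grasp point (between the pads) lies 3 mm ahead of it (arm.tip_extent is the distance from the TCP to the fingertips, in m); y points along the fingers, z is the direction in which the jaws open and shut, and the axes are right-handed (so a half turn about y gives the same grasp; the last joint's range is limited). The gripper opens to 92 mm and grips with 3 to 60 N. Pads are 19 mm wide; open, the fingers measure 130 mm over their backs; the gripper's body (75 mm by 190 mm) begins 47 mm behind the grasp point.
Start: joints at [-1.376, 0.434, 0.025, 1.573, -0.012, 1.134, -0.075], TCP at [0.183, 0.597, 0.249] pointing down, gripper open.
Joint ranges: [-2.62, 2.62], [-0.44, 2.09], [-1.27, 1.32], [0.08, 2.57], [-1.32, 4.46], [0.12, 2], [-2.74, 2.74]. Speed limits (rad/s): [2.22, 2.22, 3.01, 3.01, 3.14, 3.14, 3.14].

### API

Orientations are given as a rotation vector (axis times angle).
In Python, from cell import observe, get_image, sign_off, boxes_of, place_of, arm gives the robot as it stands.
- The arm moves only by the tool arm_command, never from a script. Its argument "plan" is a list of rows, each a list of 2 entries, a list of its own where there are three numbers: the shift along the tool's x, y, z in m, then the turn, a rotation vector about the tool's x, y, z in degrees. In form: [[[tx, ty, tz], [ax, ay, az]], ...]. A call has 1 to 5 rows; each row is the pose to reach, as a shift and turn from the pose commanded when the call began, along the tool's axes at that moment; what a row does not reach only later rows make up. A row lasts 1/10 s, in which the tool goes at most 50 mm and 8.59 degrees, less where a joint would pass 70% of its speed; a pose out of reach is approached as far as the arm can. A call with a gripper value outside its range is refused whole. "fingers" is the closure, from -1 (fully open) to 1 (shut), set as the call begins (left out, the last holds). The fingers move at their own pace and stop on an object; "squeeze" is the grip in N (left out, the last holds). Time passes only in rows, so rows that repeat a pose let the fingers close. It gives the time, the measured TCP pose, the force and the opening at its end, in the units of the state.
- observe(): the state, without advancing time (a new reading comes with each control period).
- get_image(name): name is "scene" or "top" or "wrist"; returns a dict with "color" (480x640x3 uint8, red, green, blue), "camera_matrix" (3x3 intrinsics, pixels), "distortion" ([k1, k2, p1, p2, k3] as OpenCV has them; the pictures are not rectified), "world_to_cam" (4x4, takes a point from world to camera coordinates); the wrist camera has in their place "mount" (4x4, takes a point from camera to tool coordinates, whose origin is the TCP and whose axes are the tool frame's). Camera axes: x right, y up, looking along -z (the intrinsics and any distortion apply to the point x, -y, -z); pixel columns grow to the right and rows downward; lengths in m; the calibration is good to about 2 mm. A picture is of the moment at which its call begins: read the wrist's pose just before it. There is no depth.
- sign_off(): hands the job in, once; it reports no verdict.
Trained networks look in a picture, given as the dict that the camera call returned (one of the last four; its "shot" number tells which), for a name from the list of things; names that differ only in an ending like _2 or _b are one class to them, and where a whole thing is asked for, a point or a joint stands for the part that bears it (a point fixed in the world has none). Each returns a list of dicts, best first, with "confidence" (0 to 1); they miss things now and then, are a little off and sometimes report something else, mostly with a low value. They report only what shows in the picture. A call takes as long as a camera call.
- boxes_of(picture, thing): "point" ([column, row] in pixels, amid what is visible of it).
- place_of(picture, thing): "point" ([column, row] in pixels: a listed point, or the origin of a listed thing).
The state is a dict: "clock": time; "joints": joint angles; "dq": joint speeds; "joint_efforts": joint torques, N m; "position": TCP position; "ee_rot": TCP orientation; "force": force on the tool from outside, world axes, zero at the start; "ft_torque": the same for the moment, N m; "width": opening from 0.0 (shut) to 1.0 (fully open).
Only numpy, scipy, OpenCV 4.12 (cv2) and the standard library are available. Lean on these libraries where they do the work, as an engineer would, in place of code of your own. Each camera call takes 0.05 s, during which the arm holds its last target.

## Working session

There is one attempt and no reset: what is moved stays moved. The work goes in short steps, Python scripts to look and compute and a tool call to move; the robot and the scene stay as the last step left them, time stands still between calls to the robot, and variables do not carry over. Pictures are saved under pics/ and viewed, and the job is handed in when it is done.

Besides the shell and the picture viewer there is one more tool, called after "Request:" by a JSON object that holds its "op" and its "data". arm_command: Moves the arm, as the interface text tells. Its arguments: {"type":"object","properties":{"plan":{"type":"array","items":{"type":"array"}},"fingers":{"type":"number"},"squeeze":{"type":"number"}},"required":["plan"]}

```bash
ls; mkdir -p pics
cat > h.py <<'E'
import numpy as np, cv2
from scipy.spatial.transform import Rotation as R
from cell import observe, get_image, sign_off, boxes_of, place_of, arm
def ray(im,p):
    K=np.array(im['camera_matrix']);d=np.array(im['distortion'])
    u=cv2.undistortPoints(np.array([[p]],float),K,d)[0,0]
    W=np.array(im['world_to_cam']); 
    dc=np.array([u[0],-u[1],-1.]); o=-W[:3,:3].T@W[:3,3]; v=W[:3,:3].T@dc
    return o,v/np.linalg.norm(v)
def atz(im,p,z):
    o,v=ray(im,p); return o+v*(z-o[2])/v[2]
def tri(rs):
    A=np.zeros((3,3));b=np.zeros(3)
    for o,v in rs:
        M=np.eye(3)-np.outer(v,v);A+=M;b+=M@o
    x=np.linalg.solve(A,b); return x,[np.linalg.norm((np.eye(3)-np.outer(v,v))@(x-o)) for o,v in rs]
def proj(im,X):
    W=np.array(im['world_to_cam']);c=W[:3,:3]@np.array(X)+W[:3,3]
    return cv2.projectPoints(np.array([[c[0],-c[1],-c[2]]]),np.zeros(3),np.zeros(3),np.array(im['camera_matrix']),np.array(im['distortion']))[0].ravel()
def save(im,n): cv2.imwrite('pics/'+n+'.png',im['color'][:,:,::-1])
E
python3 - <<'E'
from h import *
print(observe()); print(arm, getattr(arm,'tip_extent',None))
a=get_image('scene');b=get_image('top')
save(a,'s0');save(b,'t0')
for n in ['case','tab_top','bar','lever','lid_frame','tab','carton','tape_roll']:
    P=[]
    for im in (a,b):
        r=place_of(im,n); P.append(r[0] if r else None)
    print(n,P)
    if all(P): print(tri([ray(a,P[0]['point']),ray(b,P[1]['point'])]))
E
```

```text
pics
{'clock': 0.0, 'joints': array([-1.37557939,  0.43519676,  0.02496581,  1.57409689, -0.01159183,
        1.13403005, -0.07512355]), 'dq': array([ 6.38180047e-04,  6.18729757e-04,  9.32355165e-04,  6.35602208e-05,
        1.85086328e-03, -4.16256666e-04, -1.13417172e-03]), 'joint_efforts': array([-4.84519242e-04, -6.67867470e+01,  9.84572098e-01, -3.14451206e+01,
       -6.05960051e-02,  4.30666760e-02,  1.70302865e-04]), 'position': array([0.18330405, 0.59700422, 0.24796126]), 'ee_rot': array([-1.55970677,  0.23393449, -0.23379509]), 'force': array([0.26383473, 0.34768962, 0.27408803]), 'ft_torque': array([ 0.0108349 , -0.01899438,  0.01302131]), 'width': 1.001179349539593}
<Robot object at 0x7ff4d915be00> 0.022
case [{'point': [255.3, 257.6], 'confidence': 0.72}, {'point': [322.5, 203.1], 'confidence': 0.61}]
(array([ 0.64074913, -0.05069653,  0.16125741]), [np.float64(0.06508211177888212), np.float64(0.06508211177888228)])
tab_top [{'point': [314.5, 237.4], 'confidence': 0.43}, {'point': [322.1, 221.5], 'confidence': 0.63}]
(array([ 0.54685977, -0.00694694,  0.20057786]),
[... 486 characters left out ...]
1522542), np.float64(0.0018682054341523568)])
tab [{'point': [326.4, 259.1], 'confidence': 0.58}, {'point': [316.5, 229.2], 'confidence': 0.68}]
(array([0.53913016, 0.01492006, 0.11677912]), [np.float64(0.005624735709979649), np.float64(0.005624735709979603)])
carton [{'point': [258.1, 256.6], 'confidence': 0.69}, {'point': [402.4, 211.1], 'confidence': 0.6}]
(array([ 0.60666329, -0.20516978, -0.00994203]), [np.float64(0.002882457617319412), np.float64(0.0028824576173194067)])
tape_roll [{'point': [349.1, 346.2], 'confidence': 0.55}, {'point': [235.5, 197.4], 'confidence': 0.63}]
(array([0.64862709, 0.20870845, 0.01226122]), [np.float64(0.005852321805284632), np.float64(0.0058523218052846)])
```

View pics/s0.png

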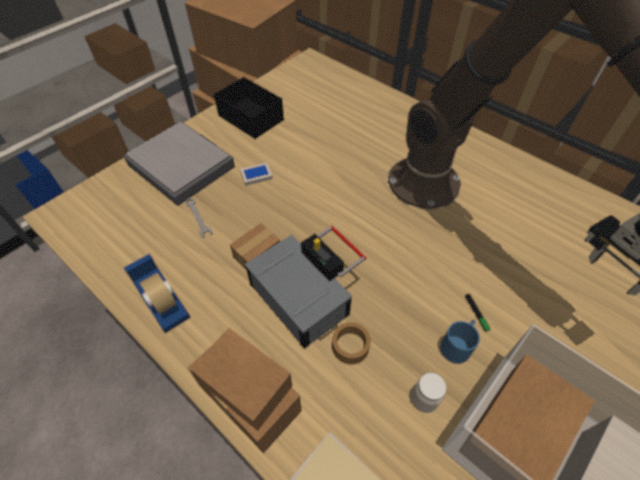

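View pics/t0.png

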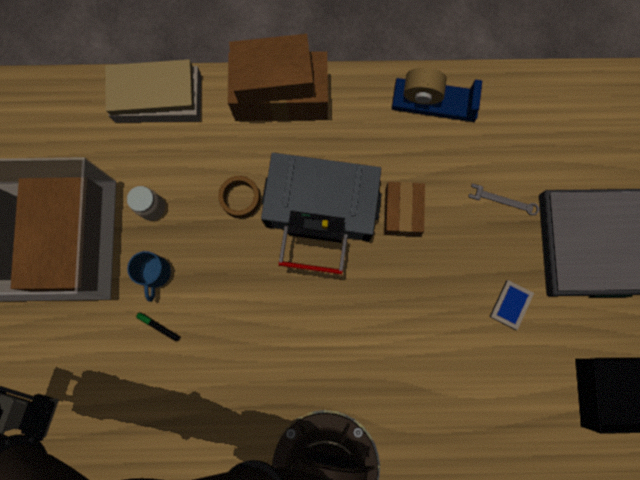

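Run:
```python
from h import *
from scipy.optimize import least_squares
a=get_image('scene');b=get_image('top')
obs=[]
for nm,im in (('s',a),('t',b)):
    c=im['color'].astype(int); hsv=cv2.cvtColor(im['color'],cv2.COLOR_RGB2HSV)
    red=(c[:,:,0]>90)&(c[:,:,1]<60)&(c[:,:,2]<60)
    yel=(hsv[:,:,0]>20)&(hsv[:,:,0]<32)&(hsv[:,:,1]>200)&(hsv[:,:,2]>120)
    for n,m in (('red',red),('yel',yel)):
        k,l,st,ce=cv2.connectedComponentsWithStats(m.astype(np.uint8))
        for i in range(1,k):
            if st[i,4]>8: print(nm,n,st[i],ce[i])
        if n=='red':
            i=1+np.argmax(st[1:,4]); ys,xs=np.where(l==i); P=np.c_[xs,ys].astype(float);m0=P.mean(0)
            d=np.linalg.svd(P-m0)[2][0]; t=(P-m0)@d; print('ends',m0+d*t.min(),m0+d*t.max())
            obs.append((m0,d))
cr=[cv2.resize(a['color'][215:365,230:390],None,fx=3.7,fy=3.7,interpolation=cv2.INTER_CUBIC),cv2.resize(b['color'][145:285,255:415],None,fx=3.7,fy=3.7,interpolation=cv2.INTER_CUBIC)]
for i,x in enumerate(cr): cv2.imwrite(f'pics/c{i}.png',x[:,:,::-1])
lf=[place_of(im,'lid_frame')[0]['point'] for im in(a,b)]; print(lf)
for p,z in zip(lf,(.1,.1)): print('lid',atz((a,b)[lf.index(p)],p,z))
for (m0,d),im in zip(obs,(a,b)): 
    A=atz(im,m0-20*d,.118);B=atz(im,m0+20*d,.118);D=A-B
    print('bar',atz(im,m0,.118),np.degrees(np.arctan2(-D[0],D[1])) )
```

```text
s red [332 228  31  28  85] [346.70588235 241.57647059]
ends [332.01241473 227.98657713] [361.64014669 255.38907538]
t red [272  74   5   6  10] [273.6  76.2]
t red [276  76  16   9  31] [283.96774194  79.61290323]
t red [ 65 202   6   5  10] [ 67.  204.6]
t red [391 219   7  11  22] [393.40909091 224.59090909]
t red [ 23 234   6   6  13] [ 25.15384615 236.07692308]
t red [ 31 239   7   6  11] [ 33.90909091 241.45454545]
t red [ 21 249   7   4  10] [ 24.1 250. ]
t red [ 21 253   5   4   9] [ 22.66666667 254.55555556]
t red [ 14 257   4   7  11] [ 15.54545455 259.36363636]
t red [278 261  65  14 249] [310.51004016 266.9437751 ]
t red [ 21 264   4   7  12] [ 22.16666667 267.        ]
ends [277.95387806 262.32510516] [342.08188575 271.42280226]
t yel [323 221   4   5  18] [324.61111111 222.77777778]
[[271.4, 295.3], [326.2, 160.4]]
lid [ 0.7118277  -0.01884455  0.1       ]
lid [ 0.71175599 -0.014962    0.1       ]
bar [0.45341061 0.02315495 0.118     ] 171.5524745097759
bar [0.45481228 0.02507572 0.118     ] -9.029136413550637
```

View pics/c0.png

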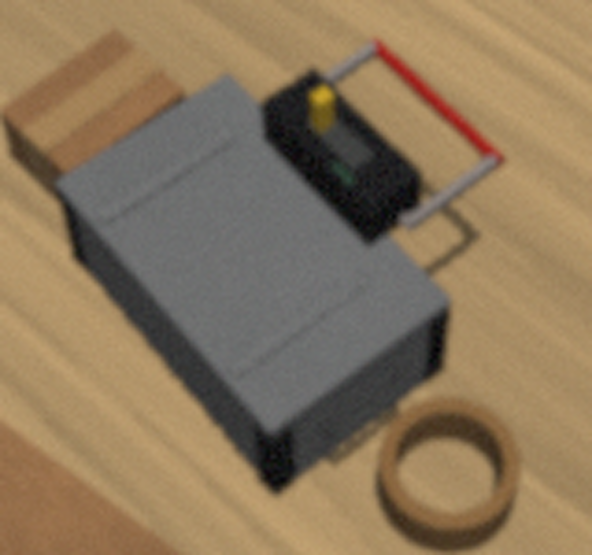

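View pics/c1.png

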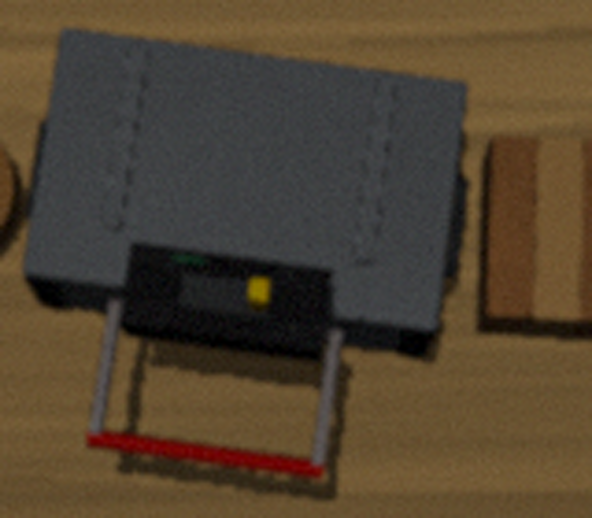

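```bash
cat >> h.py <<'E'
YAW=np.radians(-8.7); EX=np.array([np.cos(YAW),np.sin(YAW),0]);EY=np.array([-np.sin(YAW),np.cos(YAW),0]);EZ=np.array([0,0,1.])
BAR=np.array([.4545,.0243,.118]); C0=BAR+.18*EX; C0[2]=0
def case(p): p=np.array(p)-C0; return np.array([p@EX,p@EY,p[2]])
def world(q): return C0+q[0]*EX+q[1]*EY+q[2]*EZ
def goto(target,Rt,o=None):
    o=o or observe(); Rc=R.from_rotvec(o['ee_rot'])
    sh=Rc.inv().apply(np.array(target)-o['position']); tr=(Rc.inv()*Rt).as_rotvec(degrees=True)
    print('shift',sh.round(4),'turn',tr.round(2),'|d|',np.linalg.norm(sh).round(3),np.linalg.norm(tr).round(1))
def Rtool(tilt,flip=1):  # tilt deg: fingers lean to +case x
    t=np.radians(tilt); y=np.sin(t)*EX-np.cos(t)*EZ; z=flip*(np.cos(t)*EX+np.sin(t)*EZ); x=np.cross(y,z)
    return R.from_matrix(np.c_[x,y,z])
E
python3 - <<'E'
from h import *
a=get_image('scene');b=get_image('top')
print(tri([ray(a,(316.7,240)),ray(b,(324.7,222.8))]))
for im,p in((a,(316.7,240)),(b,(324.7,222.8))): print(case(atz(im,p,.19)))
for n,im in(('s',a),('t',b)):
    v=im['color'].copy()
    pts=[(x,y,z) for x in(-.08,.08) for y in(-.13,.13) for z in(.11,)]+[(x,y,.159) for x in (-.112,-.062) for y in(-.062,.062)]+[(-.18,-.065,.118),(-.18,.065,.118)]
    for q in pts: 
        p=proj(im,world(q)).round().astype(int); cv2.circle(v,tuple(int(i) for i in p),1,(0,255,0),-1)
    v=v[140:365,225:420]; cv2.imwrite(f'pics/o{n}.png',cv2.resize(v,None,fx=2.6,fy=2.6)[:,:,::-1])
o=observe();print(R.from_rotvec(o['ee_rot']).as_matrix().round(3))
for f in(1,-1): goto(world((-.095,-.03,.26)),Rtool(0,f))
E
```

```text
(array([ 0.54378247, -0.00864275,  0.18609538]), [np.float64(2.2758906768109473e-05), np.float64(2.2758906768139617e-05)])
[-0.08493994 -0.01671534  0.19      ]
[-0.087486   -0.01917361  0.19      ]
[[ 0.956 -0.     0.293]
 [-0.293  0.     0.956]
 [-0.    -1.     0.   ]]
shift [ 0.5158 -0.0113 -0.4857] turn [-0.   81.63 -0.  ] |d| 0.709 81.6
shift [ 0.5158 -0.0113 -0.4857] turn [ -0.   -98.37   0.  ] |d| 0.709 98.4
```

View pics/os.png

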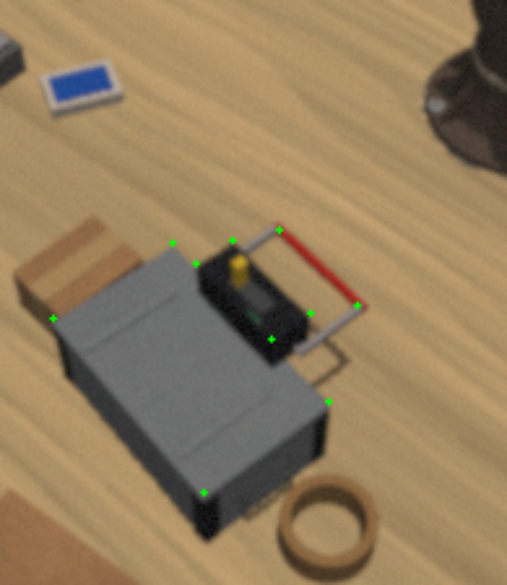

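View pics/ot.png

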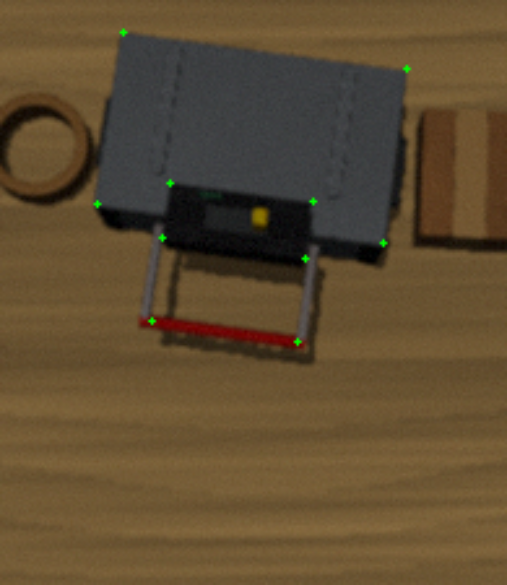

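Request:
{"op": "arm_command", "data": {"plan": [[[0.034,0,-0.032],[0,6,0]],[[0.068,0,-0.064],[0,12,0]],[[0.102,0,-0.096],[0,18,0]],[[0.136,0,-0.128],[0,24,0]],[[0.17,-0.004,-0.16],[0,30,0]]], "fingers": 1, "squeeze": 20}}

```text
clock: 1.7
position: [0.2995, 0.3927, 0.2526]
ee_rot: [-1.473, 0.645, -0.645]
force: [0.2, 0.6, 0.6]
width: 0.617
```

Run:
```python
from h import *
o=observe();print(o['clock'],o['joints'].round(3),o['position'],o['force'].round(2))
goto(world((-.095,-.07,.26)),Rtool(0,1))
```

```text
1.7 [-1.184  0.215  0.189  1.891 -0.047  1.04  -0.231] [0.29951504 0.39272869 0.25255398] [0.17 0.57 0.6 ]
shift [ 0.486  -0.0074 -0.1375] turn [2.000e-02 5.139e+01 0.000e+00] |d| 0.505 51.4
```

Request:
{"op": "arm_command", "data": {"plan": [[[0.048,0,-0.014],[0,6,0]],[[0.096,0,-0.028],[0,12,0]],[[0.144,0,-0.042],[0,18,0]],[[0.192,0,-0.056],[0,24,0]],[[0.24,-0.004,-0.07],[0,30,0]]]}}

```text
clock: 2.2
position: [0.4114, 0.1694, 0.2568]
ee_rot: [-1.306, 1.044, -1.044]
force: [1.3, 1.3, -0.7]
width: 0.181
```

Run:
```python
from h import *
o=observe();print(o['clock'],o['joints'].round(3),o['position'],o['force'].round(2))
goto(world((-.095,-.07,.26)),Rtool(0,1))
```

```text
2.2 [-0.89   0.124  0.428  2.002 -0.06   1.027 -0.212] [0.41144756 0.16943329 0.25681729] [ 1.25  1.34 -0.66]
shift [ 0.2472 -0.0033  0.0637] turn [-1.00e-02  2.14e+01 -3.00e-02] |d| 0.255 21.4
```

Request:
{"op": "arm_command", "data": {"plan": [[[0.048,0,0.013],[0,4,0]],[[0.096,0,0.026],[0,8,0]],[[0.144,0,0.039],[0,12,0]],[[0.192,0,0.052],[0,17,0]],[[0.235,-0.003,0.063],[0,21,0]]]}}

```text
clock: 2.7
position: [0.5258, -0.0458, 0.2598]
ee_rot: [-1.137, 1.314, -1.315]
force: [0.6, 0.7, -0.2]
width: 0.006
```

Run:
```python
from h import *
o=observe();print(o['clock'],o['joints'].round(3),o['position'],o['force'].round(2))
w=get_image('wrist');save(w,'w1');a=get_image('scene');save(a,'s1')
M=np.array(w['mount']);T=np.eye(4);T[:3,:3]=R.from_rotvec(o['ee_rot']).as_matrix();T[:3,3]=o['position']
w['world_to_cam']=np.linalg.inv(T@M)
for n in('tab_top','bar'):
  for im in(w,a):
    r=place_of(im,n)
    if r: print(n,r[0], case(atz(im,r[0]['point'],.19 if n=='tab_top' else .118)))
goto(world((-.095,-.07,.26)),Rtool(0,1))
```

```text
2.7 [-0.512  0.292  0.642  1.832 -0.196  1.082  0.058] [ 0.52581201 -0.0458369   0.25983946] [ 0.59  0.71 -0.15]
tab_top {'point': [347.1, 197.8], 'confidence': 0.73} [-0.08358743 -0.01648143  0.19      ]
tab_top {'point': [315.3, 240.7], 'confidence': 0.43} [-0.08063619 -0.01725839  0.19      ]
bar {'point': [223.6, 164.0], 'confidence': 0.73} [-0.17762034 -0.0006937   0.118     ]
bar {'point': [347.6, 243.0], 'confidence': 0.61} [-0.17952645  0.00408588  0.118     ]
shift [ 0.0147 -0.0005  0.0052] turn [ 0.04  0.72 -0.03] |d| 0.016 0.7
```

View pics/w1.png

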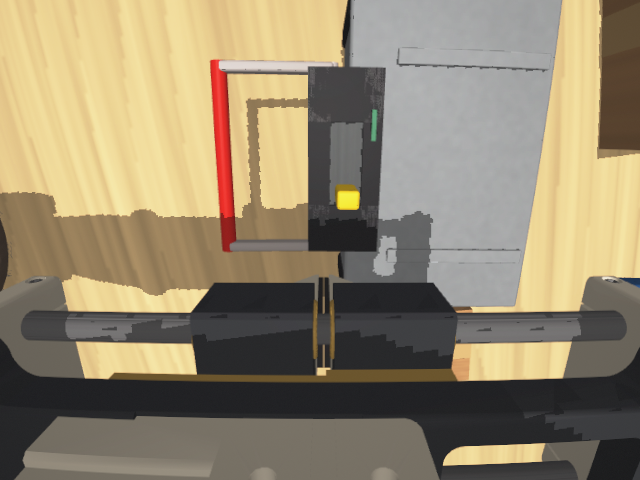

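Run:
```python
from h import *
o=observe();w=get_image('wrist')
M=np.array(w['mount']);T=np.eye(4);T[:3,:3]=R.from_rotvec(o['ee_rot']).as_matrix();T[:3,3]=o['position']
w['world_to_cam']=np.linalg.inv(T@M)
print(w['distortion'])
def ang(p,q,z):
    A=atz(w,p,z);B=atz(w,q,z);d=A-B;print(case(A),case(B),np.linalg.norm(d),np.degrees(np.arctan2(-d[0],d[1])))
ang((309,67),(309,249),.159);ang((385,68),(379,251),.159);ang((215,70),(226,240),.118)
ang((309,67),(385,68),.159);ang((560,10),(517,303),.11)
print(case(atz(w,(348,199),.19)))
```

```text
[-0.05247941  0.          0.          0.          0.        ]
[-0.10986454  0.06567024  0.159     ] [-0.10959916 -0.05532189  0.159     ] 0.12099241694798685 -8.574329560522349
[-0.06145687  0.06586143  0.159     ] [-0.05883548 -0.05622017  0.159     ] 0.12210974199401488 -7.469906329110148
[-0.18224953  0.07178077  0.118     ] [-0.18154709 -0.06093914  0.118     ] 0.1327217690308831 -8.396758478938667
[-0.10986454  0.06567024  0.159     ] [-0.06145687  0.06586143  0.159     ] 0.04840804405897348 81.52630056920383
[0.07957033 0.12274814 0.11      ] [ 0.08264943 -0.12105661  0.11      ] 0.24382418784407417 -7.976430206032025
[-0.08488974 -0.01388554  0.19      ]
```

```bash
sed -i 's/^YAW=np.radians(-8.7)/YAW=np.radians(-8.4)/; s/C0\[2\]=0/C0[2]=0; C0=C0+.003*EY/' h.py
python3 - <<'E'
from h import *
o=observe();print(case(o['position']),o['force'])
print(C0)
goto(world((-.085,-.048,.188)),Rtool(0,1))
E
```

```text
[-0.1007935  -0.05847795  0.25954485] [-0.69947217  0.59936546 -0.38331769]
[0.63300727 0.00097287 0.        ]
shift [-0.0103  0.0715  0.0159] turn [ 0.04  0.47 -0.04] |d| 0.074 0.5
```

Request:
{"op": "arm_command", "data": {"plan": [[[-0.01,0.02,0.016],[0,0.5,0]],[[-0.01,0.04,0.016],[0,0.5,0]],[[-0.01,0.055,0.016],[0,0.5,0]],[[-0.01,0.065,0.016],[0,0.5,0]],[[-0.01,0.071,0.016],[0,0.5,0]]]}}

```text
clock: 3.55
position: [0.5419, -0.0348, 0.1881]
ee_rot: [-1.136, 1.318, -1.317]
force: [0.3, 0.2, -0.5]
width: 0.002
```

Run:
```python
from h import *
o=observe();print(o['clock'],case(o['position']),o['force'].round(2))
w=get_image('wrist');save(w,'w2')
goto(world((-.085,-.048,.188)),Rtool(0,1))
```

```text
3.55 [-0.08489094 -0.04871897  0.18807405] [ 0.27  0.23 -0.48]
shift [-0.001  -0.0003  0.    ] turn [ 0.07 -0.09 -0.01] |d| 0.001 0.1
```

View pics/w2.png

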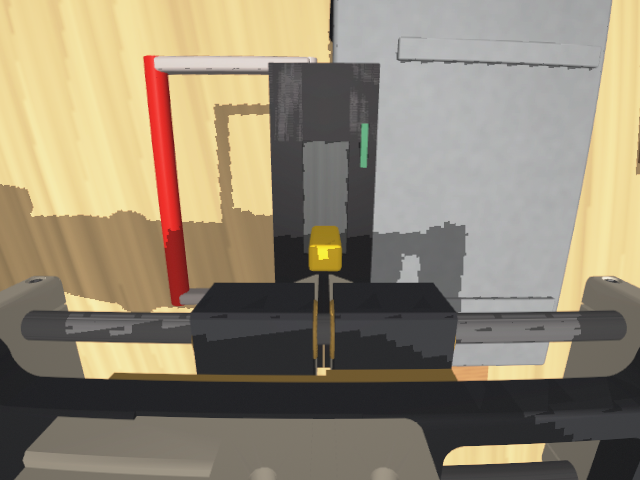

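Request:
{"op": "arm_command", "data": {"plan": [[[-0.003,0,0],[0,0,0]],[[-0.006,0,0],[0,0,0]],[[-0.009,0,0],[0,0,0]],[[-0.012,0,0],[0,0,0]],[[-0.014,0,0],[0,0,0]]]}}

```text
clock: 4.1
position: [0.5448, -0.0223, 0.1892]
ee_rot: [-1.134, 1.318, -1.319]
force: [-0.2, -3.9, 2.5]
width: 0.004
```

```bash
cat > f.py <<'E'
from h import *
o=observe();print(o['clock'],case(o['position']).round(4),'F case',np.round([o['force']@EX,o['force']@EY,o['force'][2]],2))
E
python3 f.py
```

```text
4.1 [-0.0839 -0.0359  0.1892] F case [ 0.32 -3.88  2.46]
```

Request:
{"op": "arm_command", "data": {"plan": [[[-0.001,0,0],[0,0,0]],[[-0.002,0,0],[0,0,0]],[[-0.002,0,0],[0,0,0]]]}}

```text
clock: 4.4
position: [0.5449, -0.0201, 0.1888]
ee_rot: [-1.134, 1.318, -1.319]
force: [0.0, -1.7, 1.4]
width: 0.007
```

```bash
python3 f.py; python3 -c "
from h import *
save(get_image('wrist'),'w3')"
```

```text
4.4 [-0.0841 -0.0338  0.1888] F case [ 0.26 -1.64  1.41]
```

View pics/w3.png

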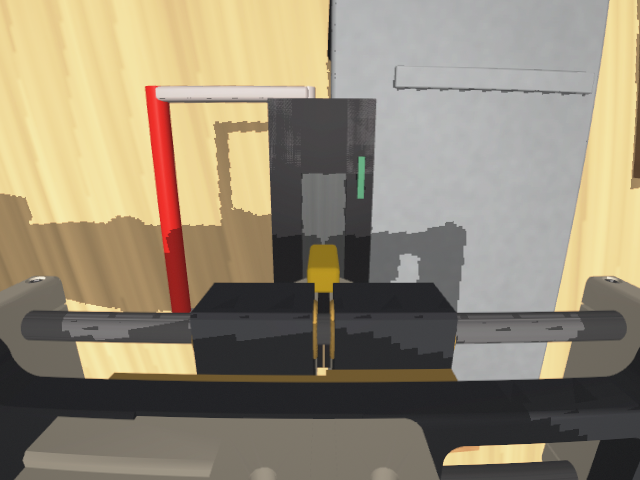

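Request:
{"op": "arm_command", "data": {"plan": [[[-0.001,0,0],[0,0,0]],[[-0.002,0,0],[0,0,0]],[[-0.003,0,0],[0,0,0]],[[-0.004,0,0],[0,0,0]],[[-0.005,0,0],[0,0,0]]]}}

```text
clock: 4.95
position: [0.5456, -0.0151, 0.1888]
ee_rot: [-1.135, 1.318, -1.319]
force: [0.4, -3.9, 1.8]
width: 0.005
```

```bash
python3 f.py
```

```text
4.95 [-0.0841 -0.0286  0.1888] F case [ 0.94 -3.8   1.81]
```

Request:
{"op": "arm_command", "data": {"plan": [[[-0.001,0,0],[0,0,0]],[[-0.002,0,0],[0,0,0]]]}}

```text
clock: 5.15
position: [0.5459, -0.0131, 0.1887]
ee_rot: [-1.135, 1.318, -1.319]
force: [1.4, -3.1, 1.3]
width: 0.008
```

Request:
{"op": "arm_command", "data": {"plan": [[[-0.001,0,0],[0,0,0]],[[-0.002,0,0],[0,0,0]]]}}

```text
clock: 5.35
position: [0.5461, -0.0111, 0.1887]
ee_rot: [-1.135, 1.318, -1.319]
force: [0.6, -2.2, 1.8]
width: 0.003
```

Request:
{"op": "arm_command", "data": {"plan": [[[-0.001,0,0],[0,0,0]],[[-0.0015,0,0],[0,0,0]]]}}

```text
clock: 5.55
position: [0.5463, -0.0095, 0.1887]
ee_rot: [-1.135, 1.319, -1.318]
force: [0.5, -3.6, 1.0]
width: 0.005
```

Request:
{"op": "arm_command", "data": {"plan": [[[-0.001,0,0],[0,0,0]],[[-0.0015,0,0],[0,0,0]]]}}

```text
clock: 5.75
position: [0.5465, -0.0081, 0.1887]
ee_rot: [-1.135, 1.318, -1.318]
force: [0.9, -3.2, 0.7]
width: 0.006
```

Request:
{"op": "arm_command", "data": {"plan": [[[-0.001,0,0],[0,0,0]],[[-0.0015,0,0],[0,0,0]]]}}

```text
clock: 5.95
position: [0.5467, -0.0066, 0.1887]
ee_rot: [-1.135, 1.319, -1.318]
force: [1.8, -2.4, 1.4]
width: 0.007
```

Request:
{"op": "arm_command", "data": {"plan": [[[-0.001,0,0],[0,0,0]],[[-0.0015,0,0],[0,0,0]]]}}

```text
clock: 6.15
position: [0.547, -0.0051, 0.1887]
ee_rot: [-1.135, 1.318, -1.318]
force: [0.8, -2.5, 0.8]
width: 0.002
```

Request:
{"op": "arm_command", "data": {"plan": [[[-0.001,0,0],[0,0,0]],[[-0.0015,0,0],[0,0,0]]]}}

```text
clock: 6.35
position: [0.5472, -0.0036, 0.1887]
ee_rot: [-1.135, 1.318, -1.318]
force: [1.9, -2.8, 1.3]
width: 0.003
```

Request:
{"op": "arm_command", "data": {"plan": [[[-0.001,0,0],[0,0,0]],[[-0.0015,0,0],[0,0,0]]]}}

```text
clock: 6.55
position: [0.5475, -0.0021, 0.1887]
ee_rot: [-1.135, 1.318, -1.318]
force: [2.1, -3.3, 0.5]
width: 0.007
```

Request:
{"op": "arm_command", "data": {"plan": [[[-0.001,0,0],[0,0,0]],[[-0.0015,0,0],[0,0,0]]]}}

```text
clock: 6.75
position: [0.5477, -0.0006, 0.1887]
ee_rot: [-1.135, 1.318, -1.318]
force: [0.8, -3.0, -0.3]
width: 0.007
```

Request:
{"op": "arm_command", "data": {"plan": [[[-0.001,0,0],[0,0,0]],[[-0.0015,0,0],[0,0,0]]]}}

```text
clock: 6.95
position: [0.5479, 0.0008, 0.1887]
ee_rot: [-1.135, 1.319, -1.318]
force: [1.3, -2.4, 0.5]
width: 0.007
```

Request:
{"op": "arm_command", "data": {"plan": [[[-0.001,0,0],[0,0,0]],[[-0.0015,0,0],[0,0,0]]]}}

```text
clock: 7.15
position: [0.5481, 0.0023, 0.1887]
ee_rot: [-1.135, 1.318, -1.318]
force: [2.0, -3.0, -0.1]
width: 0.0
```

Request:
{"op": "arm_command", "data": {"plan": [[[-0.001,0,0],[0,0,0]],[[-0.0015,0,0],[0,0,0]]]}}

```text
clock: 7.35
position: [0.5484, 0.0038, 0.1887]
ee_rot: [-1.135, 1.318, -1.318]
force: [2.4, -2.8, 0.2]
width: 0.003
```

Request:
{"op": "arm_command", "data": {"plan": [[[-0.001,0,0],[0,0,0]],[[-0.0015,0,0],[0,0,0]]]}}

```text
clock: 7.55
position: [0.5485, 0.0053, 0.1887]
ee_rot: [-1.135, 1.318, -1.318]
force: [1.5, -2.4, 0.9]
width: 0.006
```

Request:
{"op": "arm_command", "data": {"plan": [[[-0.001,0,0],[0,0,0]],[[-0.0015,0,0],[0,0,0]]]}}

```text
clock: 7.75
position: [0.5487, 0.0068, 0.1887]
ee_rot: [-1.135, 1.319, -1.318]
force: [1.3, -3.6, 0.4]
width: 0.006
```

Request:
{"op": "arm_command", "data": {"plan": [[[-0.001,0,0],[0,0,0]],[[-0.0015,0,0],[0,0,0]]]}}

```text
clock: 7.95
position: [0.549, 0.0083, 0.1887]
ee_rot: [-1.135, 1.318, -1.318]
force: [1.6, -2.2, -0.2]
width: 0.007
```

Request:
{"op": "arm_command", "data": {"plan": [[[-0.001,0,0],[0,0,0]],[[-0.0015,0,0],[0,0,0]]]}}

```text
clock: 8.15
position: [0.549, 0.0102, 0.1886]
ee_rot: [-1.135, 1.319, -1.317]
force: [0.6, -0.7, 0.4]
width: 0.004
```

```bash
python3 f.py; python3 -c "
from h import *
save(get_image('wrist'),'w4');a=get_image('scene');cv2.imwrite('pics/s4.png',cv2.resize(a['color'][200:330,260:420],None,fx=4,fy=4)[:,:,::-1])"
```

```text
8.15 [-0.0845 -0.0032  0.1886] F case [ 0.72 -0.64  0.36]
```

View pics/w4.png

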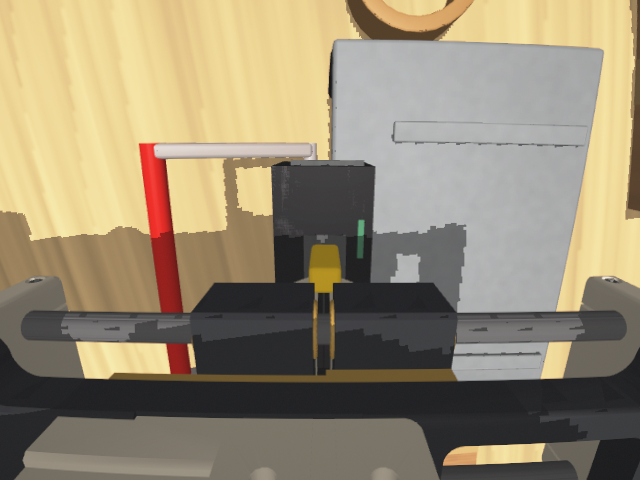

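View pics/s4.png

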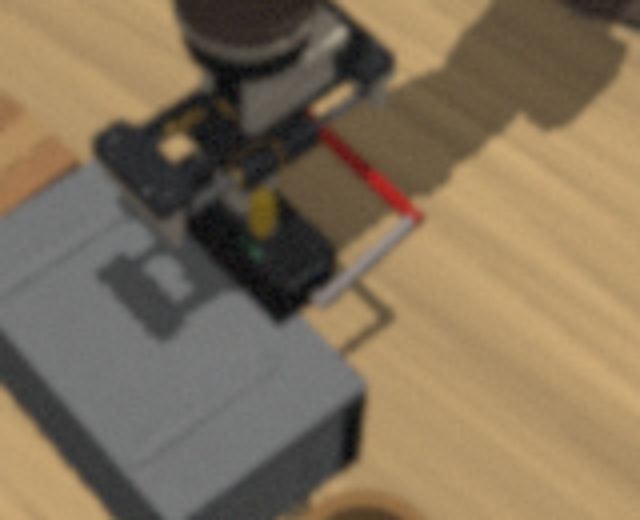

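Request:
{"op": "arm_command", "data": {"plan": [[[0,0,0],[0,0,0]],[[0,0,0],[0,0,0]],[[0,0,0],[0,0,0]]]}}

```text
clock: 8.55
position: [0.5491, 0.0098, 0.1887]
ee_rot: [-1.135, 1.319, -1.318]
force: [-1.1, 0.3, 1.0]
width: 0.003
```

```bash
python3 f.py; python3 -c "
from h import *
save(get_image('wrist'),'w5')"
```

```text
8.55 [-0.0843 -0.0036  0.1887] F case [-1.08  0.12  0.96]
```

View pics/w5.png

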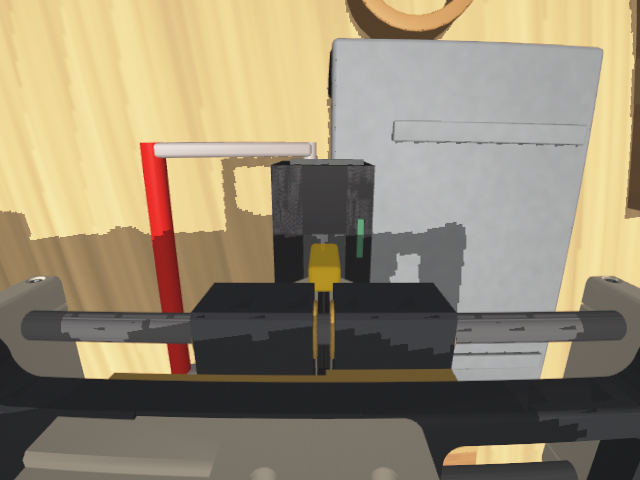

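Request:
{"op": "arm_command", "data": {"plan": [[[-0.001,0,0],[0,0,0]],[[-0.0015,0,0],[0,0,0]]]}}

```text
clock: 8.8
position: [0.5494, 0.011, 0.1887]
ee_rot: [-1.135, 1.319, -1.319]
force: [-0.5, 0.6, 0.3]
width: 0.003
```

Request:
{"op": "arm_command", "data": {"plan": [[[-0.001,0,0],[0,0,0]],[[-0.0015,0,0],[0,0,0]]]}}

```text
clock: 9.0
position: [0.5496, 0.0121, 0.1887]
ee_rot: [-1.135, 1.319, -1.319]
force: [-1.0, -3.7, 0.8]
width: 0.002
```

Request:
{"op": "arm_command", "data": {"plan": [[[-0.0005,0,0],[0,0,0]],[[-0.0007,0,0],[0,0,0]]]}}

```text
clock: 9.2
position: [0.5496, 0.0122, 0.1888]
ee_rot: [-1.135, 1.319, -1.32]
force: [-0.8, -5.1, 2.3]
width: 0.001
```

```bash
python3 f.py; python3 -c "
from h import *
save(get_image('wrist'),'w6');a=get_image('scene');cv2.imwrite('pics/s6.png',cv2.resize(a['color'][200:330,260:420],None,fx=4,fy=4)[:,:,::-1])"; python3 f.py
```

```text
9.2 [-0.0841 -0.0011  0.1888] F case [-0.01 -5.15  2.28]
9.3 [-0.0842 -0.0011  0.1887] F case [-1.26 -4.26  1.66]
```

View pics/w6.png

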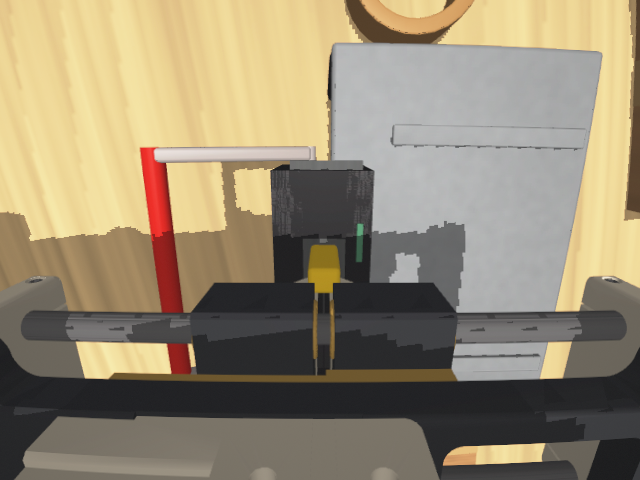

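View pics/s6.png

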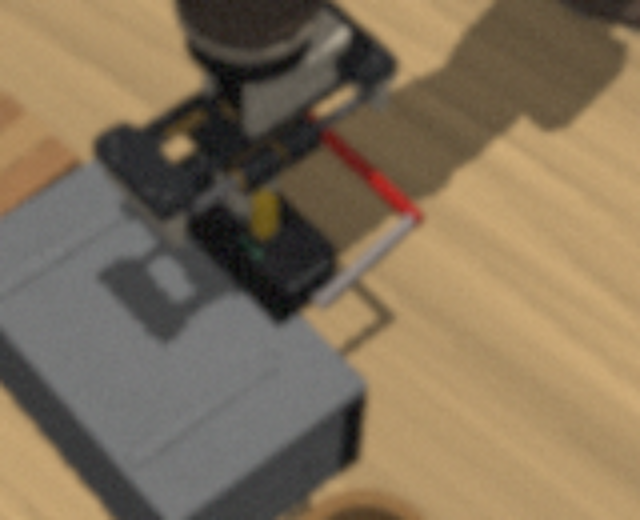

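```bash
cat >> h.py <<'E'
def barpt(lev,lid=0,y=0,ext=0):
    v=np.array([-.175-.085*np.cos(lev),.018+.085*np.sin(lev)])
    c,s=np.cos(lid),np.sin(lid)
    return world((.08+v[0]*c+v[1]*s, y, .1-v[0]*s+v[1]*c))
def wim():
    o=observe();w=get_image('wrist')
    M=np.array(w['mount']);T=np.eye(4);T[:3,:3]=R.from_rotvec(o['ee_rot']).as_matrix();T[:3,3]=o['position']
    w['world_to_cam']=np.linalg.inv(T@M);return w
E
python3 - <<'E'
from h import *
a=get_image('scene');w=wim()
for l in(0,.1,.2,.3): print(l,proj(a,barpt(l,0,.065)),proj(w,barpt(l,0,.065)),proj(w,barpt(l,0,-.02)))
print(place_of(a,'bar'),place_of(w,'bar'))
E
```

```text
0 [363.1892821  257.19243835] [159.74257929 158.29610375] [176.61589944 290.16477714]
0.1 [363.30846944 255.49889855] [153.6701744  158.91057779] [171.84866869 295.63719585]
0.2 [363.19888634 253.96526483] [148.64982968 159.54760663] [168.12706924 301.47372828]
0.3 [362.85743634 252.60908344] [144.88037681 160.20075732] [165.61794678 307.6490093 ]
[{'point': [343.6, 237.7], 'confidence': 0.5}] [{'point': [167.4, 278.6], 'confidence': 0.62}]
```

Request:
{"op": "arm_command", "data": {"plan": [[[-0.0004,0,0],[0,0,0]],[[-0.0006,0,0],[0,0,0]]]}}

```text
clock: 9.7
position: [0.5496, 0.0122, 0.1888]
ee_rot: [-1.135, 1.319, -1.321]
force: [-1.9, -6.2, 1.9]
width: 0.005
```

Request:
{"op": "arm_command", "data": {"plan": [[[0.006,0,0],[0,0,0]],[[0.015,0,0],[0,0,0]],[[0.015,-0.03,0],[0,0,0]],[[0.015,-0.06,0],[0,0,0]],[[0.015,-0.08,0],[0,0,0]]]}}

```text
clock: 10.2
position: [0.5481, -0.0015, 0.2706]
ee_rot: [-1.133, 1.318, -1.319]
force: [-0.4, -0.6, -1.1]
width: 0.004
```

```bash
python3 f.py
python3 - <<'E'
from h import *
w=wim();save(w,'w7');a=get_image('scene');b=get_image('top');save(b,'t7');save(a,'s7')
print(observe()['joints'].round(3))
for n in('tab_top','bar'):
  P=[]
  for im in(w,a,b):
    r=place_of(im,n)
    if r: print(n,r[0]);P.append(ray(im,r[0]['point']))
  x,e=tri(P);print(case(x),e)
for l in(0,.1,.2,.3,.4): print(l,case(barpt(l)),[proj(im,barpt(l)).round(1) for im in(w,a,b)])
E
```

```text
10.2 [-0.0837 -0.0148  0.2706] F case [-0.35 -0.63 -1.1 ]
[-0.575  0.319  0.636  1.771 -0.21   1.117 -0.02 ]
tab_top {'point': [321.4, 215.6], 'confidence': 0.74}
tab_top {'point': [323.4, 250.6], 'confidence': 0.5}
[-0.08308831  0.01075429  0.1766783 ] [np.float64(0.0006756744215460215), np.float64(0.0006756744215460042)]
bar {'point': [212.2, 222.4], 'confidence': 0.66}
bar {'point': [344.1, 237.7], 'confidence': 0.94}
bar {'point': [401.4, 210.7], 'confidence': 0.17}
[-0.11237425 -0.04563746  0.22456823] [np.float64(0.07016614928268981), np.float64(0.08039282809244355), np.float64(0.14911897022038864)]
0 [-1.80000000e-01 -1.74884311e-18  1.18000000e-01] [array([209.9, 215.4]), array([347.5, 242.7]), array([309.5, 266.9])]
0.1 [-1.79575354e-01  1.76882675e-18  1.26485840e-01] [array([207.2, 217.5]), array([347.5, 240.9]), array([309.5, 266.3])]
0.2 [-1.78305659e-01  4.69952373e-18  1.34886893e-01] [array([205.4, 219.6]), array([347.3, 239.4]), array([309.5, 265.3])]
0.3 [-1.76203602e-01 -3.75755642e-18  1.43119218e-01] [array([204.6, 221.8]), array([346.9, 237.9]), array([309.5, 264. ])]
0.4 [-1.73290184e-01  9.35849850e-19  1.51100559e-01] [array([204.9, 224. ]), array([346.2, 236.7]), array([309.6, 262.2])]
```

View pics/w7.png

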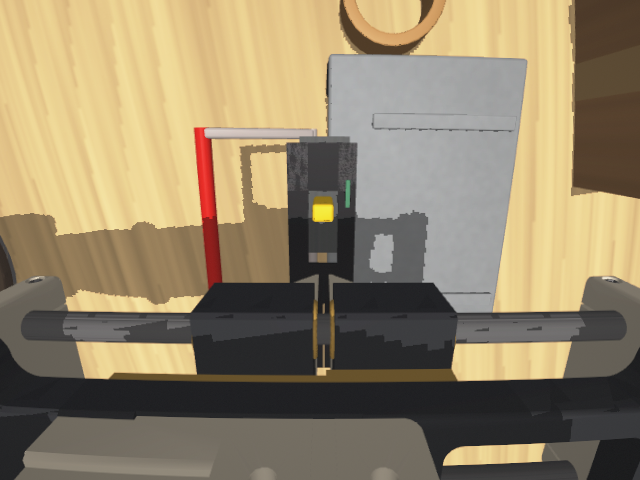

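```bash
cat >> h.py <<'E'
def grasp(bar,tilt,back):
    Rt=Rtool(tilt); return bar-(.008+back)*Rt.as_matrix()[:,1],Rt
E
python3 - <<'E'
from h import *
print(case(tri([ray(wim(),(208,222)),ray(get_image('scene'),(344.1,237.7))])[0]))
t,Rt=grasp(world((-.175,-.006,.143)),20,.075);print(t); goto(t,Rt)
E
```

```text
[-0.16742689  0.00178787  0.15451116]
[0.43092497 0.02474872 0.22099449]
shift [-0.0081  0.0472 -0.1189] turn [20.05 -0.16  0.05] |d| 0.128 20.1
```

Request:
{"op": "arm_command", "data": {"plan": [[[-0.002,0,-0.03],[5,0,0]],[[-0.004,0,-0.06],[10,0,0]],[[-0.006,0.01,-0.09],[15,0,0]],[[-0.008,0.03,-0.119],[20,0,0]],[[-0.008,0.047,-0.119],[20,0,0]]], "fingers": -0.35}}

```text
clock: 11.25
position: [0.4274, 0.0256, 0.2207]
ee_rot: [-0.889, 1.035, -1.475]
force: [0.8, 0.7, -0.3]
width: 0.391
```

```bash
python3 f.py
python3 - <<'E'
from h import *
o=observe();print(o['joints'].round(3),o['width'])
w=wim();a=get_image('scene');save(w,'w8')
for l in(.1,.2,.3,.4): print(l,case(barpt(l)),[proj(im,barpt(l)).round(1) for im in(w,a)],[proj(w,barpt(l,0,y)).round(1) for y in(.05,-.05)])
for im in (w,a): print(place_of(im,'bar')[:1])
t,Rt=grasp(world((-.175,-.006,.143)),20,.075); goto(t,Rt)
E
```

```text
11.25 [-0.207  -0.0057  0.2207] F case [ 0.69  0.8  -0.27]
[-0.863 -0.075  0.54   2.348  0.358  0.569 -0.741] 0.39087999253898476
0.1 [-1.79575354e-01  1.76882675e-18  1.26485840e-01] [array([313.2, 243.1]), array([347.5, 240.9])] [array([312.5, 171.7]), array([313.8, 307. ])]
0.2 [-1.78305659e-01  4.69952373e-18  1.34886893e-01] [array([318.8, 246.1]), array([347.3, 239.4])] [array([318.5, 172.5]), array([319.1, 311.7])]
0.3 [-1.76203602e-01 -3.75755642e-18  1.43119218e-01] [array([325.8, 249.1]), array([346.9, 237.9])] [array([325.9, 173.4]), array([325.8, 316.3])]
0.4 [-1.73290184e-01  9.35849850e-19  1.51100559e-01] [array([334.3, 252. ]), array([346.2, 236.7])] [array([334.9, 174.2]), array([333.7, 320.8])]
[{'point': [329.0, 248.8], 'confidence': 0.71}]
[]
shift [-0.0001  0.0009 -0.0013] turn [ 0.01 -0.16  0.08] |d| 0.002 0.2
```

View pics/w8.png

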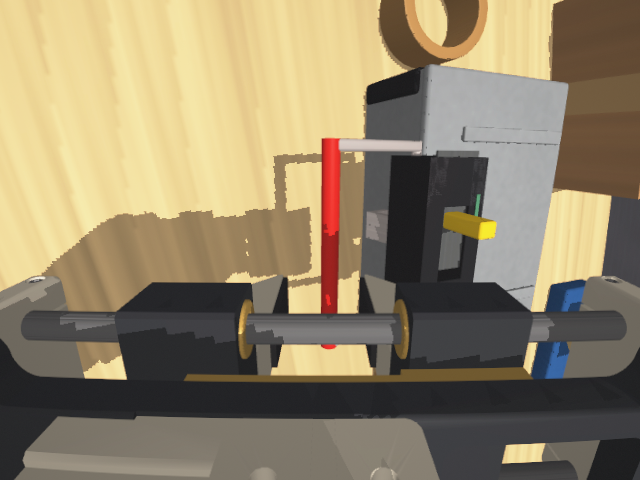

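Request:
{"op": "arm_command", "data": {"plan": [[[0,0.005,0.001],[0,0,0]],[[0,0.015,0.001],[0,0,0]],[[0,0.027,0.001],[0,0,0]],[[0,0.038,0.001],[0,0,0]],[[0,0.045,0.001],[0,0,0]]]}}

```text
clock: 11.95
position: [0.4489, 0.0218, 0.1797]
ee_rot: [-0.891, 1.035, -1.481]
force: [-0.3, 0.2, -0.2]
width: 0.676
```

```bash
python3 f.py
python3 - <<'E'
from h import *
o=observe();print(o['joints'].round(3),o['width'])
w=wim();save(w,'w9')
t,Rt=grasp(world((-.1755,-.006,.145)),20,0); goto(t,Rt)
E
```

```text
11.95 [-0.1852 -0.0063  0.1797] F case [-0.34  0.1  -0.18]
[-0.83   0.064  0.594  2.372  0.248  0.404 -0.606] 0.6759742568394965
shift [-0.0004  0.0274 -0.0022] turn [-0.   -0.17  0.15] |d| 0.027 0.2
```

View pics/w9.png

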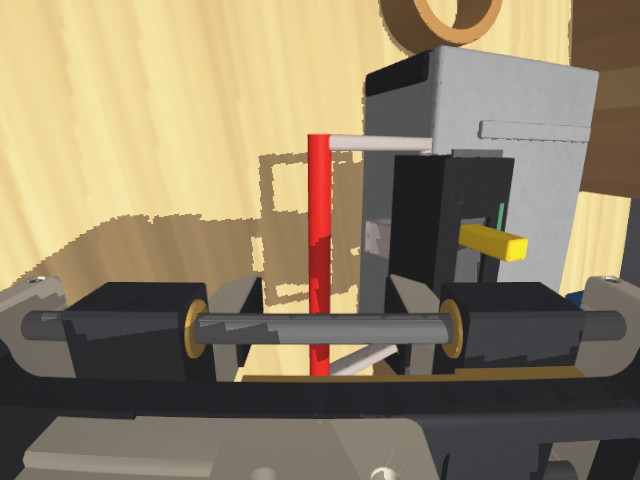

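Request:
{"op": "arm_command", "data": {"plan": [[[0,0.007,0],[0,0,0]],[[0,0.014,-0.001],[0,0,0]],[[0,0.021,-0.002],[0,0,0]],[[0,0.027,-0.002],[0,0,0]],[[0,0.027,-0.002],[0,0,0]]]}}

```text
clock: 12.5
position: [0.4544, 0.0209, 0.153]
ee_rot: [-0.893, 1.036, -1.48]
force: [-0.6, -0.5, 1.4]
width: 0.674
```

```bash
python3 f.py
python3 - <<'E'
from h import *
o=observe();print(o['joints'].round(3),o['width'])
w=wim();save(w,'w10')
E
```

```text
12.5 [-0.1796 -0.0064  0.153 ] F case [-0.51 -0.6   1.39]
[-0.775  0.142  0.571  2.393  0.16   0.307 -0.515] 0.6739027374394446
```

View pics/w10.png

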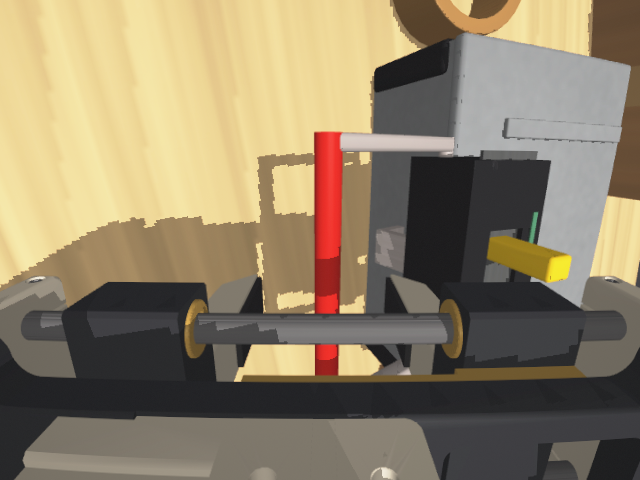

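Request:
{"op": "arm_command", "data": {"plan": [[[0,0,0],[0,0,0]],[[0,0,0],[0,0,0]],[[0,0,0],[0,0,0]],[[0,0,0],[0,0,0]],[[0,0,0],[0,0,0]]], "fingers": 1, "squeeze": 25}}

```text
clock: 13.05
position: [0.4546, 0.0212, 0.1538]
ee_rot: [-0.891, 1.036, -1.479]
force: [-0.9, 0.5, -0.0]
width: 0.289
```

Request:
{"op": "arm_command", "data": {"plan": [[[0,0,0],[0,0,0]],[[0,0,0],[0,0,0]],[[0,0,0],[0,0,0]]]}}

```text
clock: 13.35
position: [0.4548, 0.0212, 0.1539]
ee_rot: [-0.891, 1.036, -1.479]
force: [1.6, 0.4, 0.3]
width: 0.123
```

```bash
python3 f.py
python3 - <<'E'
from h import *
w=wim();save(w,'w11')
E
```

```text
13.35 [-0.1792 -0.006   0.1539] F case [1.48 0.64 0.34]
```

View pics/w11.png

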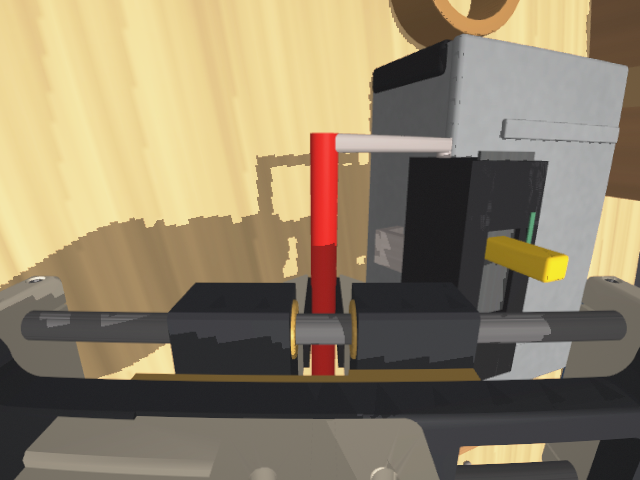

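```bash
cat >> h.py <<'E'
def rows(seq):
    o=observe();Rc=R.from_rotvec(o['ee_rot'])
    for lev,lid,tilt in seq:
        t,Rt=grasp(barpt(lev,np.radians(lid),-.006)+off(),tilt,0)
        s=Rc.inv().apply(t-o['position']);r=(Rc.inv()*Rt).as_rotvec(degrees=True)
        print((lev,lid,tilt),s.round(3).tolist(),r.round(1).tolist())
def off(): return 0
def est(): # bar position from TCP
    o=observe();y=R.from_rotvec(o['ee_rot']).as_matrix()[:,1];q=case(o['position']+.008*y)
    print('bar est',q.round(4),'hinge angle deg',np.degrees(np.arctan2(q[2]-.1,.08-q[0]))-15.0,'radius',np.hypot(q[2]-.1,.08-q[0]))
E
python3 f.py;python3 - <<'E'
from h import *
est()
rows([(.37,0,20),(.43,0,19.5),(.49,0,19),(.55,0,18.5),(.6,0,18)])
E
```

```text
13.4 [-0.1792 -0.006   0.1539] F case [0.12 0.34 0.24]
bar est [-0.1764 -0.006   0.1464] hinge angle deg -4.751082037696214 radius 0.26057598926578296
(0.37, 0, 20) [-0.0, -0.001, 0.003] [-0.0, -0.2, 0.0]
(0.43, 0, 19.5) [-0.0, -0.005, 0.006] [-0.5, -0.2, 0.0]
(0.49, 0, 19) [-0.0, -0.009, 0.01] [-1.0, -0.2, 0.0]
(0.55, 0, 18.5) [-0.0, -0.012, 0.014] [-1.5, -0.2, 0.0]
(0.6, 0, 18) [-0.0, -0.015, 0.018] [-2.0, -0.2, 0.0]
```

Request:
{"op": "arm_command", "data": {"plan": [[[0,-0.001,0.003],[0,0,0]],[[0,-0.005,0.006],[-0.5,0,0]],[[0,-0.009,0.01],[-1,0,0]],[[0,-0.012,0.014],[-1.5,0,0]],[[0,-0.015,0.018],[-2,0,0]]]}}

```text
clock: 13.9
position: [0.4626, 0.0197, 0.1725]
ee_rot: [-0.923, 1.07, -1.462]
force: [-13.8, 6.6, 3.3]
width: 0.121
```

```bash
python3 f.py;python3 - <<'E'
from h import *
est();o=observe();print(o['width'],o['joints'].round(3))
rows([(.6,i*2,18-.75*i) for i in (1,2,3,4,5)])
E
```

```text
13.9 [-0.1713 -0.0063  0.1725] F case [-14.58   4.51   3.33]
bar est [-0.1689 -0.0064  0.1649] hinge angle deg -0.39111283073523495 radius 0.2571798827403031
0.12077280818570992 [-0.733  0.125  0.544  2.318  0.097  0.43  -0.432]
(0.6, 2, 17.25) [-0.0, -0.007, 0.009] [-0.3, -0.1, 0.1]
(0.6, 4, 16.5) [-0.0, -0.015, 0.014] [-1.1, -0.1, 0.1]
(0.6, 6, 15.75) [-0.0, -0.022, 0.02] [-1.8, -0.1, 0.1]
(0.6, 8, 15.0) [-0.0, -0.028, 0.025] [-2.6, -0.1, 0.1]
(0.6, 10, 14.25) [-0.0, -0.035, 0.031] [-3.3, -0.1, 0.1]
```

```bash
cat >> h.py <<'E'
def rel(base,seq):
    # base/seq entries: (lid,tilt,dx,dz) commanded model poses at lever .6
    def P(e): return grasp(barpt(.6,np.radians(e[0]),-.006)+e[2]*EX+e[3]*EZ,e[1],0)
    b,Rb=P(base)
    for e in seq:
        t,Rt=P(e);print(e,Rb.inv().apply(t-b).round(4).tolist(),(Rb.inv()*Rt).as_rotvec(degrees=True).round(2).tolist())
E
python3 - <<'E'
from h import *
rel((0,18,0,0),[(2,17.25,-.003,0),(4,16.5,-.004,0),(6,15.75,-.004,0),(8,15,-.004,0),(10,14.25,-.004,0)])
E
```

```text
(2, 17.25, -0.003, 0) [0.0, -0.0083, 0.0022] [-0.75, -0.0, 0.0]
(4, 16.5, -0.004, 0) [0.0, -0.0157, 0.0066] [-1.5, 0.0, 0.0]
(6, 15.75, -0.004, 0) [-0.0, -0.0227, 0.0122] [-2.25, -0.0, 0.0]
(8, 15, -0.004, 0) [-0.0, -0.0295, 0.018] [-3.0, -0.0, -0.0]
(10, 14.25, -0.004, 0) [0.0, -0.0361, 0.024] [-3.75, -0.0, 0.0]
```

Request:
{"op": "arm_command", "data": {"plan": [[[0,-0.0083,0.0022],[-0.75,0,0]],[[0,-0.0157,0.0066],[-1.5,0,0]],[[0,-0.0227,0.0122],[-2.25,0,0]]]}}

```text
clock: 14.2
position: [0.4714, 0.0185, 0.1999]
ee_rot: [-0.943, 1.097, -1.449]
force: [6.6, -0.7, -9.5]
width: 0.119
```

```bash
python3 f.py;python3 - <<'E'
from h import *
est();o=observe();print(o['width'],o['joints'].round(3)); w=wim();save(w,'w12')
rel((6,15.75,-.004,0),[(8,15,-.004,0),(10,14.25,-.004,0),(12,13.5,-.004,0),(14,12.75,-.004,0),(16,12,-.004,0)])
E
```

```text
14.2 [-0.1624 -0.0062  0.1999] F case [ 6.66  0.23 -9.53]
bar est [-0.1603 -0.0062  0.1922] hinge angle deg 6.002903071088472 radius 0.2573529567926556
0.11922028091043115 [-0.72   0.099  0.544  2.241  0.071  0.557 -0.39 ]
(8, 15, -0.004, 0) [-0.0, -0.007, 0.0055] [-0.75, 0.0, -0.0]
(10, 14.25, -0.004, 0) [0.0, -0.0138, 0.0113] [-1.5, -0.0, 0.0]
(12, 13.5, -0.004, 0) [0.0, -0.0204, 0.0173] [-2.25, 0.0, -0.0]
(14, 12.75, -0.004, 0) [-0.0, -0.0268, 0.0236] [-3.0, -0.0, -0.0]
(16, 12, -0.004, 0) [0.0, -0.033, 0.03] [-3.75, -0.0, 0.0]
```

View pics/w12.png

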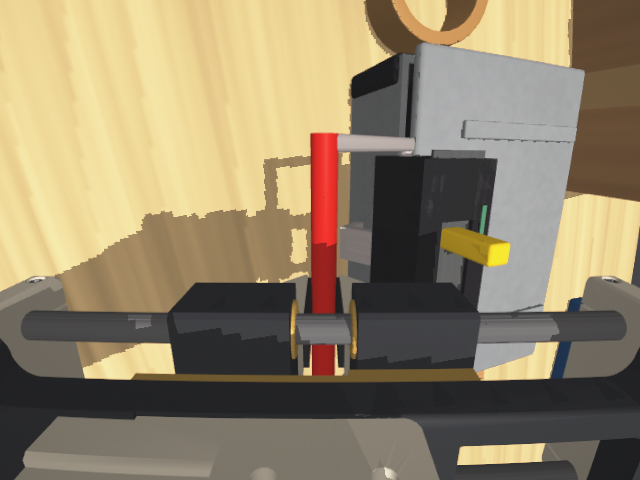

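Request:
{"op": "arm_command", "data": {"plan": [[[0,-0.007,0.006],[-0.75,0,0]],[[0,-0.0136,0.012],[-1.5,0,0]],[[0,-0.02,0.018],[-2.25,0,0]],[[0,-0.0265,0.0244],[-3,0,0]],[[0,-0.033,0.031],[-3.75,0,0]]]}}

```text
clock: 14.75
position: [0.4908, 0.0155, 0.2391]
ee_rot: [-0.992, 1.152, -1.419]
force: [2.9, 0.1, -8.5]
width: 0.123
```

```bash
python3 f.py;python3 - <<'E'
from h import *
est();o=observe();print(o['width'],o['joints'].round(3))
rel((16,12,-.003,0),[(16+i*2.4,12-.8*i,-.003,0) for i in range(1,6)])
E
```

```text
14.75 [-0.1428 -0.0064  0.2391] F case [ 2.89  0.54 -8.45]
bar est [-0.1411 -0.0064  0.2313] hinge angle deg 15.695027423185756 radius 0.25718201189695983
0.12289750906307718 [-0.683  0.11   0.551  2.095  0.003  0.755 -0.292]
(18.4, 11.2, -0.003, 0) [-0.0, -0.0076, 0.0075] [-0.8, 0.0, -0.0]
(20.8, 10.4, -0.003, 0) [-0.0, -0.0149, 0.0154] [-1.6, 0.0, -0.0]
(23.2, 9.6, -0.003, 0) [-0.0, -0.0219, 0.0235] [-2.4, 0.0, -0.0]
(25.6, 8.8, -0.003, 0) [-0.0, -0.0285, 0.032] [-3.2, 0.0, -0.0]
(28.0, 8.0, -0.003, 0) [-0.0, -0.0348, 0.0407] [-4.0, 0.0, -0.0]
```

Request:
{"op": "arm_command", "data": {"plan": [[[0,-0.0076,0.0076],[-0.8,0,0]],[[0,-0.0149,0.0155],[-1.6,0,0]],[[0,-0.0219,0.0237],[-2.4,0,0]],[[0,-0.0285,0.0322],[-3.2,0,0]],[[0,-0.0348,0.041],[-4,0,0]]]}}

```text
clock: 15.25
position: [0.5203, 0.011, 0.2807]
ee_rot: [-1.046, 1.214, -1.384]
force: [-14.5, 2.2, 5.2]
width: 0.118
```

```bash
python3 f.py;python3 - <<'E'
from h import *
est();o=observe();print(o['width'],o['joints'].round(3)); w=wim();save(w,'w13')
rel((28,8,-.003,0),[(28+i*2.4,8-.8*i,-.003,0) for i in range(1,6)])
E
```

```text
15.25 [-0.113  -0.0065  0.2807] F case [-14.69   0.03   5.24]
bar est [-0.112  -0.0065  0.2728] hinge angle deg 26.986994438245056 radius 0.2582464449386813
0.11825027424399666 [-0.633  0.164  0.566  1.914 -0.071  0.963 -0.191]
(30.4, 7.2, -0.003, 0) [-0.0, -0.0065, 0.0085] [-0.8, 0.0, -0.0]
(32.8, 6.4, -0.003, 0) [0.0, -0.0127, 0.0173] [-1.6, 0.0, 0.0]
(35.2, 5.6, -0.003, 0) [0.0, -0.0184, 0.0263] [-2.4, 0.0, 0.0]
(37.6, 4.8, -0.003, 0) [0.0, -0.0238, 0.0356] [-3.2, 0.0, 0.0]
(40.0, 4.0, -0.003, 0) [0.0, -0.0288, 0.0451] [-4.0, -0.0, -0.0]
```

View pics/w13.png

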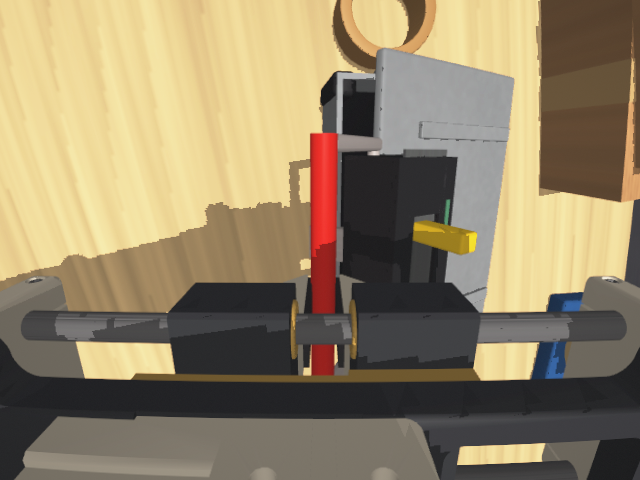

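Run:
```python
from h import *
rel((28,8,-.003,0),[(28+i*2.4,8-.8*i,-.0055,.0015+min(.0025,.001*i)) for i in range(1,6)])
```

```text
(30.4, 7.2, -0.0055, 0.0025) [0.0, -0.0093, 0.0064] [-0.8, 0.0, -0.0]
(32.8, 6.4, -0.0055, 0.0035) [0.0, -0.0165, 0.0153] [-1.6, 0.0, 0.0]
(35.2, 5.6, -0.0055, 0.004) [0.0, -0.0227, 0.0244] [-2.4, 0.0, 0.0]
(37.6, 4.8, -0.0055, 0.004) [0.0, -0.0281, 0.0337] [-3.2, 0.0, 0.0]
(40.0, 4.0, -0.0055, 0.004) [0.0, -0.0331, 0.0432] [-4.0, -0.0, -0.0]
```

Request:
{"op": "arm_command", "data": {"plan": [[[0,-0.0093,0.0064],[-0.8,0,0]],[[0,-0.0165,0.0153],[-1.6,0,0]],[[0,-0.0227,0.0244],[-2.4,0,0]]]}}

```text
clock: 15.6
position: [0.5438, 0.0074, 0.3071]
ee_rot: [-1.07, 1.243, -1.367]
force: [-0.1, 0.3, -8.7]
width: 0.12
```

```bash
python3 f.py;python3 - <<'E'
from h import *
est()
rel((35.2,5.6,-.0055,.004),[(35.2+i*2.4,5.6-.8*i,-.0055,.004) for i in range(1,6)])
E
```

```text
15.6 [-0.0892 -0.0067  0.3071] F case [-0.1   0.31 -8.71]
bar est [-0.0885 -0.0067  0.2991] hinge angle deg 34.76409190290083 radius 0.2607995130336714
(37.6, 4.8, -0.0055, 0.004) [0.0, -0.0058, 0.009] [-0.8, -0.0, 0.0]
(40.0, 3.9999999999999996, -0.0055, 0.004) [0.0, -0.0112, 0.0183] [-1.6, -0.0, -0.0]
(42.400000000000006, 3.1999999999999993, -0.0055, 0.004) [-0.0, -0.0162, 0.0278] [-2.4, -0.0, 0.0]
(44.800000000000004, 2.3999999999999995, -0.0055, 0.004) [0.0, -0.0208, 0.0375] [-3.2, -0.0, 0.0]
(47.2, 1.5999999999999996, -0.0055, 0.004) [0.0, -0.025, 0.0474] [-4.0, -0.0, -0.0]
```

Request:
{"op": "arm_command", "data": {"plan": [[[0,-0.0058,0.009],[-0.8,0,0]],[[0,-0.0112,0.0183],[-1.6,0,0]],[[0,-0.0162,0.0278],[-2.4,0,0]],[[0,-0.0208,0.0375],[-3.2,0,0]],[[0,-0.025,0.0474],[-4,0,0]]]}}

```text
clock: 16.1
position: [0.5871, 0.0006, 0.3371]
ee_rot: [-1.12, 1.301, -1.33]
force: [-9.6, 0.0, 5.6]
width: 0.119
```

```bash
python3 f.py;python3 - <<'E'
from h import *
est();o=observe();print(o['width'],o['joints'].round(3)); w=wim();save(w,'w14');a=get_image('scene');save(a,'s14')
rel((47.2,1.6,-.0055,.004),[(47.2+i*2,1.6-.4*i,-.0055,.004+.001*i) for i in range(1,5)])
E
```

```text
16.1 [-0.0454 -0.007   0.3371] F case [-9.48 -1.38  5.6 ]
bar est [-0.0452 -0.007   0.3291] hinge angle deg 46.338617395142116 radius 0.26109313079288327
0.11882013135021927 [-0.52   0.322  0.584  1.585 -0.181  1.268 -0.059]
(49.2, 1.2000000000000002, -0.0055, 0.005) [0.0, -0.0048, 0.0081] [-0.4, 0.0, -0.0]
(51.2, 0.8, -0.0055, 0.006) [-0.0, -0.0092, 0.0163] [-0.8, 0.0, 0.0]
(53.2, 0.3999999999999999, -0.0055, 0.007) [-0.0, -0.0134, 0.0247] [-1.2, -0.0, 0.0]
(55.2, 0.0, -0.0055, 0.008) [-0.0, -0.0173, 0.0331] [-1.6, -0.0, -0.0]
```

View pics/w14.png

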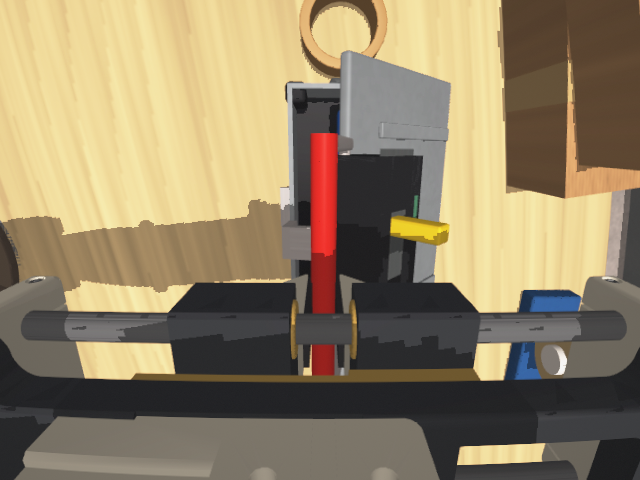

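View pics/s14.png

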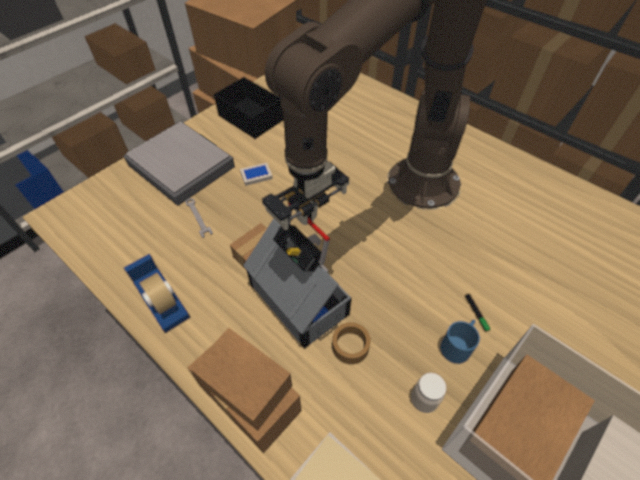

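Request:
{"op": "arm_command", "data": {"plan": [[[0,-0.005,0.007],[-0.4,0,0]],[[0,-0.0102,0.0143],[-0.8,0,0]],[[0,-0.0144,0.0227],[-1.2,0,0]],[[0,-0.0144,0.0227],[-1.2,0,0]]]}}

```text
clock: 16.6
position: [0.6108, -0.003, 0.3515]
ee_rot: [-1.132, 1.315, -1.322]
force: [-2.8, -1.1, -4.0]
width: 0.122
```

```bash
python3 f.py;python3 - <<'E'
from h import *
est()
E
```

```text
16.6 [-0.0214 -0.0072  0.3515] F case [-2.57 -1.47 -4.01]
bar est [-0.0214 -0.0072  0.3435] hinge angle deg 52.39918027658662 radius 0.2638004157319705
```

Request:
{"op": "arm_command", "data": {"plan": [[[0,0,0],[0,0,0]],[[0,0,0],[0,0,0]],[[0,0,0],[0,0,0]],[[0,0,0],[0,0,0]],[[0,0,0],[0,0,0]]], "fingers": -0.6}}

```text
clock: 17.1
position: [0.611, -0.0023, 0.3528]
ee_rot: [-1.129, 1.312, -1.322]
force: [0.6, 0.7, -0.8]
width: 0.503
```

Request:
{"op": "arm_command", "data": {"plan": [[[0,0,0],[0,0,0]],[[0,0,0],[0,0,0]],[[0,-0.005,0],[0,0,0]],[[0,-0.01,0],[0,0,0]]]}}

```text
clock: 17.5
position: [0.6109, -0.0024, 0.3629]
ee_rot: [-1.13, 1.313, -1.322]
force: [-1.1, 0.4, 0.2]
width: 0.791
```

```bash
python3 f.py;python3 - <<'E'
from h import *
print(observe()['width']);w=wim();save(w,'w15');a=get_image('scene');save(a,'s15')
E
```

```text
17.5 [-0.0214 -0.0066  0.3629] F case [-1.17  0.21  0.22]
0.7910565891636347
```

View pics/w15.png

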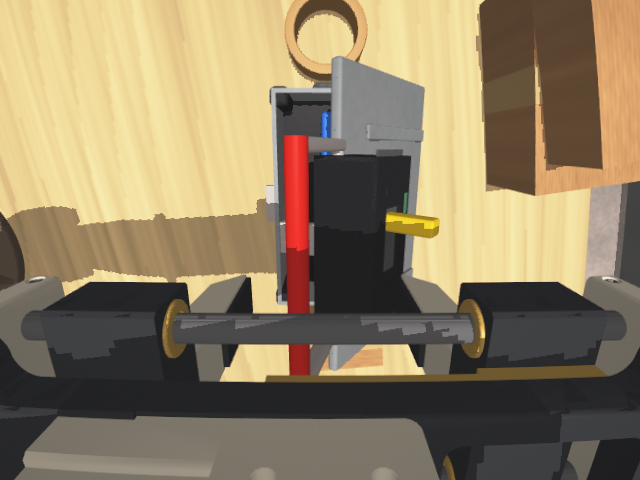

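Released: the bar sits free at col 297 between the open fingers, and the lid stays open. Now straight up.

Request:
{"op": "arm_command", "data": {"plan": [[[0,-0.02,0],[0,0,0]],[[0,-0.05,0],[0,0,0]],[[0,-0.08,0],[0,0,0]],[[0,-0.11,0],[0,0,0]],[[0,-0.13,0],[0,0,0]]]}}

```text
clock: 18.1
position: [0.6101, -0.0025, 0.4948]
ee_rot: [-1.128, 1.311, -1.323]
force: [0.4, -0.6, 0.1]
width: 0.801
```

```bash
python3 f.py;python3 - <<'E'
from h import *
from scipy.optimize import least_squares
w=wim();save(w,'w16');a=get_image('scene');save(a,'s16');b=get_image('top');save(b,'t16')
P=[]
for im in (w,a,b):
    r=place_of(im,'bar');t=place_of(im,'tab_top');print(r[:1],t[:1]);
for lid in (40,45,50,55):
    print(lid,[[proj(im,barpt(.3,np.radians(lid),y)).round(0).tolist() for y in(-.065,.065)] for im in(w,a)],
     [proj(a,world((.08-.16*np.cos(np.radians(lid))+.01*np.sin(np.radians(lid)),y,.1+.16*np.sin(np.radians(lid))+.01*np.cos(np.radians(lid))))).round(1) for y in(-.13,.13)])
E
```

```text
18.1 [-0.0221 -0.0068  0.4948] F case [ 0.46 -0.54  0.14]
[{'point': [309.4, 222.3], 'confidence': 0.86}] [{'point': [393.1, 196.8], 'confidence': 0.62}]
[{'point': [301.5, 220.7], 'confidence': 0.86}] [{'point': [281.3, 252.8], 'confidence': 0.61}]
[] []
40 [[[257.0, 276.0], [249.0, 147.0]], [[306.0, 202.0], [340.0, 234.0]]] [array([276.5, 219.5]), array([340.5, 283.6])]
45 [[[272.0, 281.0], [266.0, 147.0]], [[300.0, 202.0], [335.0, 234.0]]] [array([273.1, 219. ]), array([337.5, 283.8])]
50 [[[290.0, 285.0], [286.0, 146.0]], [[294.0, 202.0], [329.0, 235.0]]] [array([269.4, 218.9]), array([334.1, 284.4])]
55 [[[310.0, 290.0], [308.0, 146.0]], [[287.0, 203.0], [322.0, 236.0]]] [array([265.5, 219.2]), array([330.4, 285.3])]
```

View pics/w16.png

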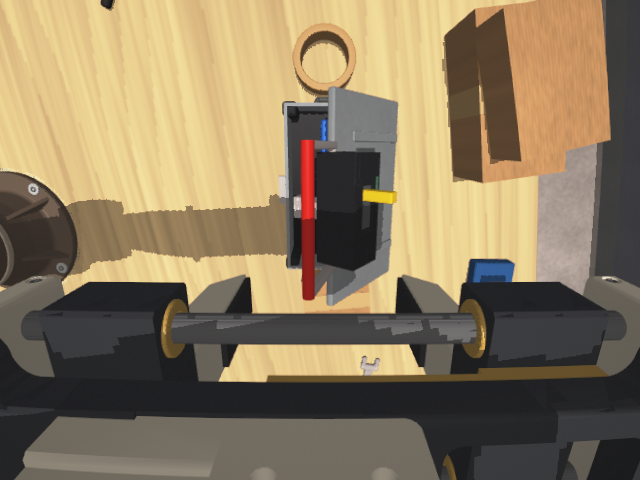

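View pics/s16.png

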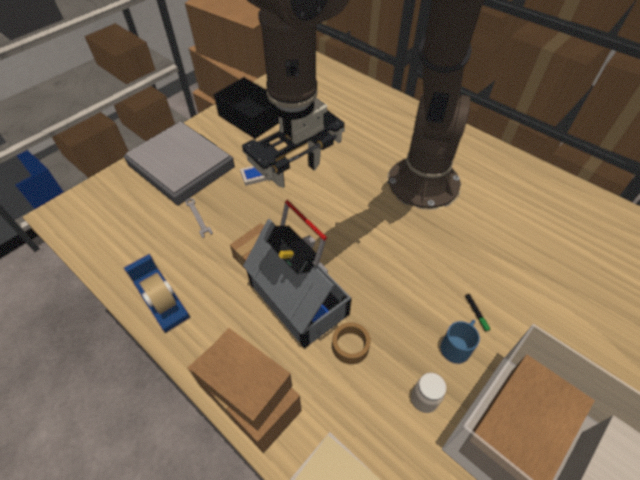

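Request:
{"op": "arm_command", "data": {"plan": [[[0,0,0],[0,0,0]],[[0,0,0],[0,0,0]],[[0,0,0],[0,0,0]],[[0,0,0],[0,0,0]],[[0,0,0],[0,0,0]]]}}

```text
clock: 19.05
position: [0.61, -0.0023, 0.4925]
ee_rot: [-1.13, 1.313, -1.322]
force: [-0.3, -0.6, 0.2]
width: 0.802
```

Run:
```python
from h import *
a=get_image('scene');s=cv2.imread('pics/s16.png')[:,:,::-1]
d=cv2.absdiff(cv2.GaussianBlur(a['color'],(5,5),0),cv2.GaussianBlur(np.ascontiguousarray(s),(5,5),0)).max(2);print('moved px vs 0.5 s ago',(d>35).sum(),np.argwhere(d>35)[:5])
s0=cv2.imread('pics/s0.png')[:,:,::-1]
d=cv2.absdiff(cv2.GaussianBlur(a['color'],(5,5),0),cv2.GaussianBlur(np.ascontiguousarray(s0),(5,5),0)).max(2)
cv2.imwrite('pics/diff.png',((d>35)*255).astype(np.uint8))
print(place_of(a,'bar')[:1])
```

```text
moved px vs 0.5 s ago 1003 [[  0 244]
 [  0 245]
 [  0 246]
 [  0 247]
 [  0 248]]
[{'point': [305.6, 218.6], 'confidence': 0.76}]
```

View pics/diff.png

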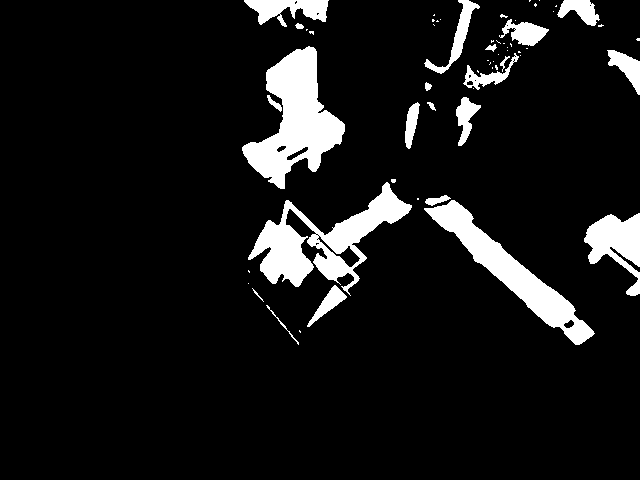

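```bash
python3 -c "
from h import *
a=get_image('scene');print(place_of(a,'bar')[:1],observe()['dq'].round(3));print(sign_off())"
```

```text
[{'point': [301.2, 219.9], 'confidence': 0.9}] [-0.001 -0.002  0.    -0.    -0.     0.001 -0.002]
the job is handed in; nothing more can be done
None
```

The case is open. The lid stands at about 50–55 degrees on its own with the gripper clear, and I handed the job in at about 19 s of the 58 s allowed.

- **Tab:** I slid it about 33 mm across with closed fingers, drag around 3 N. At the stop it no longer moved; my last reading there was 6.2 N, below the catch's 12 N limit. By then the cameras showed the lever had sprung up to roughly 0.3 rad.
- **Lever and lid:** I gripped the red bar and lifted until the tool's position put the lid at about 52 degrees. Then I let go and drew straight up. After release, the bar in the scene image matched a lid angle of about 54 degrees.
- **Bystanders:** Comparing the scene before and after, only the arm, its shadows and the case had changed.

**Checks that disagreed or were weak:**
- **Tab force:** it dropped to about zero for 1–2 mm just before the stop, probably when the pawl dropped in.
- **Bar radius:** during the lift the bar ran up to 10 mm farther from the hinge than my model, with side forces up to about 15 N until I corrected the path. That makes the lid angle uncertain by a few degrees.
- **Last stillness check:** comparing pictures half a second apart still showed some change. I put it down to the arm settling, but I located only a few of those pixels, at the top edge of the picture where the arm is. The bar's detected position also varied by about 4 pixels, ending where it was right after release.
- **Top camera:** it found neither the bar nor the tab after the lift, so I judged the final state from the scene and wrist views.

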